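Open the folding crank and wind down the block-printing press

ROBOT

A 6-joint arm with a two-finger parallel gripper is mounted at the origin on the work surface. World frame = base frame: x ahead of the robot, y to its left, z up, the work surface at z = 0. Lengths are in m, angles in rad, forces in N, time in s.
With the tool pointing down it reaches from about 0.275 to 0.825 m from the base axis. Payload 4.9 kg.
Tool frame: the origin (TCP) lies midway between the tips of the shut fingers; the grasp point (between the pads) lies 19 mm behind it (bot.grip_depth is the distance from the TCP to the grasp point, in m); z points along the fingers, y is the line along which they close (so a half turn about z gives the same grasp; the last joint's range is limited). The gripper opens to 85 mm and grips with 20 to 120 N. Pads are 22 mm wide; open, the fingers measure 114 mm over their backs; the gripper's body (76 mm by 85 mm) begins 54 mm behind the grasp point. The pads swing forward as they close: fully open they stand 13 mm farther back than shut.
Start: joints at [1.206, 0.326, -0.193, 1.052, 0, 1.437], TCP at [0.126, 0.535, 0.209] pointing down, gripper open.
Joint ranges: [-2.65, 2.65], [-0.97, 1.79], [-1.3, 1.35], [-1.93, 2.1], [-1.47, 1.37], [-3.14, 3.14]. Speed limits (rad/s): [2.57, 2.57, 3.14, 3.14, 3.14, 3.14].

INTERFACE

Orientations are given as a unit quaternion [w, x, y, z].
In Python, from cell import bot gives the robot as it stands. Calls block until the motion is done:
- bot.move_pose(position, orientation): joint-space move of the TCP to a pose.
- bot.move_linear(position, speed=0.15, rotation=None, until_force=None): straight line of the TCP; rotation=None keeps the orientation; speed is the mean speed in m/s. With until_force (N) it stops when the force on the tool has changed by that much, and returns True; else False.
- bot.goto_joints(angles): joint-space move.
- bot.set_gripper(opening, grasp_force=None): opening from 0.0 (shut) to 1.0 (fully open); grasp_force is the grip in N (None keeps the last); returns when the fingers have stopped.
- bot.wait(seconds).
- bot.solve_ik(position, orientation): joint angles nearest the present ones, or None.
- bot.camera(name): name is "side" or "top" or "wrist"; returns the picture (400x640x3 uint8, red, green, blue); there is no depth.
- bot.calibration(name): a dict with "mtx" (3x3 intrinsics, pixels), "extrinsics" (4x4, takes a point from world to camera coordinates); the wrist camera has in their place "hand_eye" (4x4, takes a point from camera to tool coordinates, whose origin is the TCP and whose axes are the flange's). Camera axes: x right, y down, z forward; pixel columns grow to the right and rows downward; lengths in m; the calibration is good to about 2 mm. A picture is of the moment at which its call begins: read the wrist's pose just before it. calibration takes no time and is no camera call.
A pose or a line that the arm cannot do raises bot.PlanningError and nothing moves.
- bot.close_job(): hands the job in; it is judged then, once.
Trained networks look in the newest picture that a camera, given by its name, has taken for a name from the list of things; names that differ only in an ending like _2 or _b are one class to them, and where a whole thing is asked for, a point or a joint stands for the part that bears it (a point fixed in the world has none). Each returns a list of dicts, best first, with "confidence" (0 to 1); they miss things now and then, are a little off and sometimes report something else, mostly with a low value. They report only what shows in the picture. A call takes as long as a camera call. They do not tell look-alikes from the thing itself.
- bot.search_frame(camera, thing): "bbox" ([left, top, width, height] in pixels, round what is visible of it).
Readings, each from a call of its own:
- bot.read_clock(): time.
- bot.read_joint_positions(): joint angles.
- bot.read_joint_vel(): joint speeds.
- bot.read_joint_efforts(): joint torques, N m.
- bot.read_position(): TCP position.
- bot.read_tool_rot(): TCP orientation.
- bot.read_ft_force(): force on the tool from outside, world axes, zero at the start.
- bot.read_moment(): the same for the moment, N m.
- bot.read_gripper_width(): opening from 0.0 (shut) to 1.0 (fully open).
- bot.read_finger_force(): force on a finger pad.
Only numpy, scipy, OpenCV 4.12 (cv2) and the standard library are available. Lean on these libraries where they do the work, as an engineer would, in place of code of your own. Each camera call takes 0.05 s, during which the arm holds its last target. There are 200 camera calls.

TASK

On the block-printing press, swing the folding crank right out from over the handwheel until it clicks open. Then use it to wind the wheel half a turn clockwise, seen from above, so that the platen comes down on the block; leave the crank open and let go.

Things in the scene. Friction and masses are not known exactly. Their poses are not given: they have to be found in the camera images.
- press: Grey iron press fixed to the table, base 130 x 170 mm, on top a flat 140 mm handwheel with a folding steel crank over it (the lower clamp with a plain wheel is not it). Origin on the table under the wheel's vertical axis, z up. The crank pivots about a vertical pin on the wheel, 35 mm from that axis, towards the press's +y while the wheel reads 0. All but the grip is below 180 mm.
- crank_grip (a point): The crank's grip: upright black round sleeve, 24 mm diameter, 179 to 231 mm above the table, spinning freely on its pin, so the hand need not turn with it. Point: on its axis, 207 mm up. It is 60 mm from the crank's pivot: folded, 25 mm from the wheel's axis on the press's -y side; swung out, 95 mm from the axis on the pivot's side.
- crank (a joint): Crank angle about its pivot on the wheel, rad: 0 folded (starts at 0 to 0.2), growing counter-clockwise from above. A spring catch (1 to 4 N at the grip, felt from about 1.9) snaps in behind the crank at about 3.05; it stops at 3.22 and once caught cannot fold back below 3.0. Released short of the catch it stays put.
- wheel (a joint): Handwheel angle, rad: 0 at the start (a stop), growing clockwise from above to a stop at 3.58; at 3.14, half a turn, the platen is on the block. While the crank is folded a post bars the wheel; a crank not yet caught tends to fold back under the pull. Needs 1 to 3 N at the swung-out grip; stays where left.
There are look-alikes about, which are no part of the job. What is shaped like the press but orange or red is not meant.

How it is judged:
On the way, in this order (a step that is already met when the one before it is completed fails the run):
1. the crank is swung out and caught while the wheel is still at its start (value of joint crank above 2.95 rad and value of joint wheel below 0.35 rad), for 0.1 s.
2. the wheel is wound half a turn clockwise with the crank out (value of joint wheel above 2.8 rad and value of joint crank above 2.9 rad), for 0.2 s.
At the end, for the whole second after the job is handed in: The wheel stands at least 160 degrees clockwise from its start (half a turn is 180; its stop is at 205) and at rest, and the crank is still swung out to within 14 degrees of straight out (2.9 rad or more), held by its catch (all of step 2 and velocity of joint wheel between -0.1 and 0.1 rad/s); the robot touches nothing.
It also fails if it takes over 51 s, if anything falls off the work surface, if the arm or the gripper's body presses on something with over 40 N, if the wrist force passes 120 N, or if a joint passes its speed limit or range.

## Working session

There is one attempt and no reset: what is moved stays moved. The work goes in short steps, each a Python script; the robot and the scene stay as the last script left them, time stands still between calls to the robot, and variables do not carry over. Pictures are saved under pics/ and viewed, at most 10 in all, crops included, and the job is handed in when it is done.

```bash
mkdir -p pics; python3 - <<'E'
from cell import bot
import cv2
for c in ["top","side"]:
    im=bot.camera(c); cv2.imwrite(f"pics/{c}1.png",im[:,:,::-1])
    for t in ["press","crank_grip"]:
        print(c,t,[(d["bbox"],round(d["confidence"],2)) for d in bot.search_frame(c,t)])
    k=bot.calibration(c); print(k["mtx"].tolist(),k["extrinsics"].round(4).tolist())
print(bot.calibration("wrist"),bot.read_clock(),bot.read_tool_rot())
E
```

```text
top press [([259.9, 210.6, 87.3, 75.3], 0.88), ([181.2, 55.0, 86.9, 85.9], 0.85), ([354.2, 138.4, 85.6, 71.9], 0.61), ([154.5, 261.3, 94.1, 76.0], 0.57)]
top crank_grip [([220.8, 64.8, 14.5, 17.7], 0.61), ([410.6, 158.5, 15.9, 10.9], 0.55), ([190.6, 295.7, 16.8, 15.2], 0.55)]
[[471.5168173676952, 0.0, 318.86455818786953], [0.0, 471.5168173676952, 193.75311363081875], [0.0, 0.0, 1.0]] [[0.0096, -0.9995, 0.0315, -0.0075], [-0.9967, -0.0121, -0.0809, 0.4844], [0.0812, -0.0306, -0.9962, 1.1786], [0.0, 0.0, 0.0, 1.0]]
side press [([122.9, 166.1, 88.6, 106.7], 0.86), ([214.9, 180.3, 100.9, 125.7], 0.77), ([293.3, 123.0, 64.9, 85.1], 0.61), ([350.7, 193.3, 100.8, 126.6], 0.55)]
side crank_grip [([415.5, 195.3, 15.5, 25.2], 0.88), ([151.5, 166.4, 19.0, 25.1], 0.77), ([261.4, 184.4, 14.2, 26.5], 0.71), ([331.2, 124.3, 10.0, 17.7], 0.53)]
[[375.68065118407804, 0.0, 321.5804154879675], [0.0, 375.68065118407804, 201.6812588144429], [0.0, 0.0, 1.0]] [[0.7254, -0.6882, 0.0158, -0.3502], [-0.3242, -0.3617, -0.8741, 0.2913], [0.6072, 0.6289, -0.4855, 0.6105], [0.0, 0.0, 0.0, 1.0]]
{'mtx': array([[322.10988053,   0.        , 317.50956453],
       [  0.        , 322.10988053, 203.12817255],
       [  0.        ,   0.        ,   1.        ]]), 'hand_eye': array([[-8.50934865e-04, -9.47997314e-01, -3.18277188e-01,
         8.19787619e-02],
       [ 9.99999240e-01, -1.09080373e-03,  5.75425439e-04,
        -1.03521448e-04],
       [-8.92679715e-04, -3.18276456e-01,  9.47997521e-01,
        -1.65667874e-01],
       [ 0.00000000e+00,  0.00000000e+00,  0.00000000e+00,
         1.00000000e+00]])} 0.3 [-5.48058675e-05  1.15170911e-01  9.93345648e-01 -2.87547769e-04]
```

View pics/top1.png

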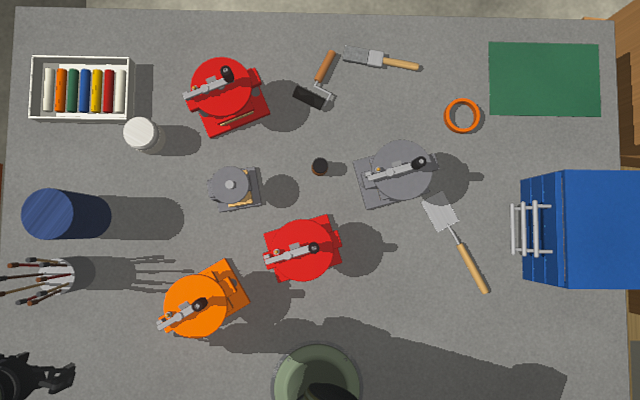

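View pics/side1.png

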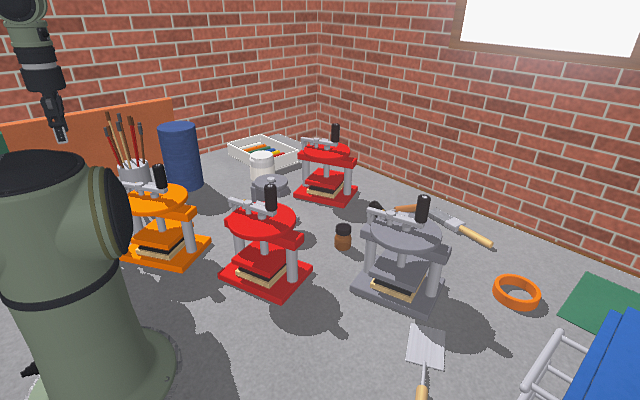

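The grey press is at about (400,170) in the top view, with its grip at about (418,162). In the side view the grip is at about (422,208). I'll enlarge both.

```bash
python3 - <<'E'
import cv2,numpy as np
a=cv2.imread("pics/top1.png")[130:220,345:455]; b=cv2.imread("pics/side1.png")[185:315,340:450]
a=cv2.resize(a,None,fx=7,fy=6.6666,interpolation=cv2.INTER_CUBIC)
a=cv2.resize(cv2.imread("pics/top1.png")[130:214,345:457],None,fx=7,fy=7,interpolation=cv2.INTER_CUBIC)
cv2.imwrite("pics/c1.png",a)
E
```

```text
(no output)
```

View pics/c1.png

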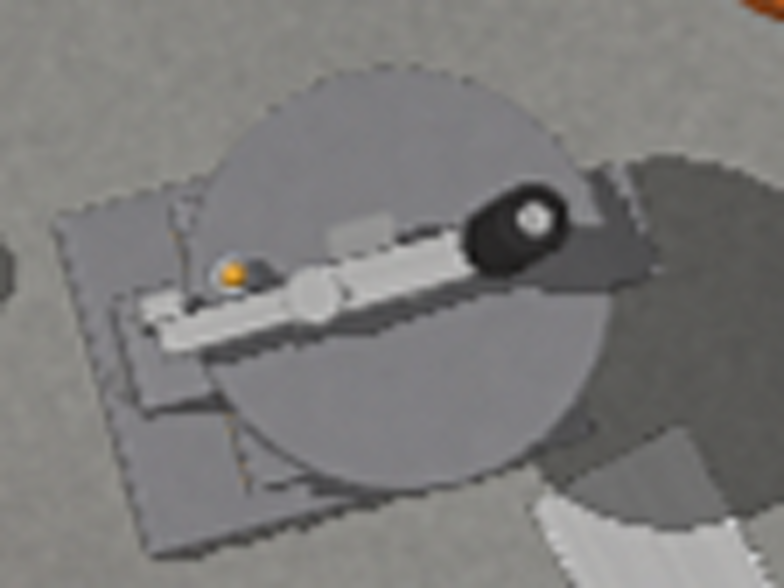

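```bash
cat > h.py <<'E'
from cell import bot
import numpy as np
from scipy.spatial.transform import Rotation as R
def ray(c,uv,z):
    k=bot.calibration(c);E=k["extrinsics"]
    d=E[:3,:3].T@np.linalg.inv(k["mtx"])@[uv[0],uv[1],1]; o=-E[:3,:3].T@E[:3,3]
    return o+d*(z-o[2])/d[2]
def proj(c,p):
    k=bot.calibration(c);q=k["mtx"]@(k["extrinsics"]@np.r_[p,1])[:3]; return q[:2]/q[2]
def quat(yaw):  # tool down, tool y axis (closing) at angle yaw in world
    y=np.array([np.cos(yaw),np.sin(yaw),0]);z=np.array([0,0,-1.]);x=np.cross(y,z)
    q=R.from_matrix(np.c_[x,y,z]).as_quat(); return q[[3,0,1,2]]
E
python3 - <<'E'
from h import *
g=ray("top",(421.1,161),.231);p=ray("top",(390,172.1),.178)
print(g,p)
for z in(.15,.16,.17): 
  w=ray("top",(402.1,169.7),z);print(z,w,np.linalg.norm((p-w)[:2]),np.linalg.norm(w[:2]-g[:2]))
print(np.linalg.norm(g[:2]-p[:2]), np.degrees(np.arctan2(*(p-g)[[1,0]])))
print([proj("side",[g[0],g[1],z]) for z in(.179,.231)], bot.search_frame("side","crank_grip")[0])
for c,n in (((54,215),0),((153,553),0)): print(ray("top",(345+c[0]/7,130+c[1]/7),0.01))
for k in np.arange(-90,91,30): 
  print(k,bot.solve_ik(g*[1,1,0]+[0,0,.188],quat(np.radians(k))))
E
```

```text
[ 0.53944777 -0.21174028  0.231     ] [ 0.52175474 -0.15516159  0.178     ]
0.15 [ 0.53130154 -0.18811285  0.15      ] 0.034306370671200806 0.024992334047737055
0.16 [ 0.52994579 -0.18602027  0.16      ] 0.031927291991160706 0.027419089137660203
0.17 [ 0.52859004 -0.1839277   0.17      ] 0.02956705449904015 0.02985682450840349
0.05928062351506888 107.36526733336851
[array([420.8136564 , 220.77995886]), array([424.87475377, 196.82699215])] {'bbox': [415.5, 195.3, 15.5, 25.2], 'confidence': 0.88}
[ 0.57189443 -0.08919681  0.01      ]
[ 0.44750515 -0.12602777  0.01      ]
-90 [-0.50138212  0.39477667 -0.14686079  1.02915887  0.          2.64021053]
-60 [-0.50138212  0.39477667 -0.14686079  1.02915887  0.          2.11661176]
-30 [-0.50138212  0.39477667 -0.14686079  1.02915887  0.          1.59301298]
0 [-0.50138212  0.39477667 -0.14686079  1.02915887  0.          1.06941421]
30 [-0.50138212  0.39477667 -0.14686079  1.02915887  0.          0.54581543]
60 [-0.50138212  0.39477667 -0.14686079  1.02915887  0.          0.02221665]
90 [-0.50138212  0.39477667 -0.14686079  1.02915887  0.         -0.50138212]
```

```bash
cat >> h.py <<'E'
A=np.radians(106.5); u=np.array([np.cos(A),np.sin(A)])
P=np.array([.5217,-.1552]); W=P-.035*u; G=P-.06*u; Z=.194
E
python3 - <<'E'
from h import *
q=quat(np.radians(16.5))
p=bot.read_position(); bot.move_linear([p[0],p[1],.38],speed=.25)
bot.move_pose([*G,.33],q)
bot.move_linear([*G,Z],speed=.12,until_force=8)
print(bot.read_position(),bot.read_ft_force())
bot.set_gripper(0,25)
print(bot.read_gripper_width()*85,bot.read_position(),bot.read_ft_force(),bot.read_finger_force(),bot.read_clock())
import cv2; cv2.imwrite("pics/w1.png",bot.camera("wrist")[:,:,::-1])
E
```

```text
[ 0.53929133 -0.21299794  0.19481665] [ 0.00113931 -0.70593243  0.38976948]
22.559601088723035 [ 0.5388284  -0.21281238  0.1942566 ] [0.79369289 0.39122801 1.26980483] 24.424659814685583 6.0583
```

View pics/w1.png

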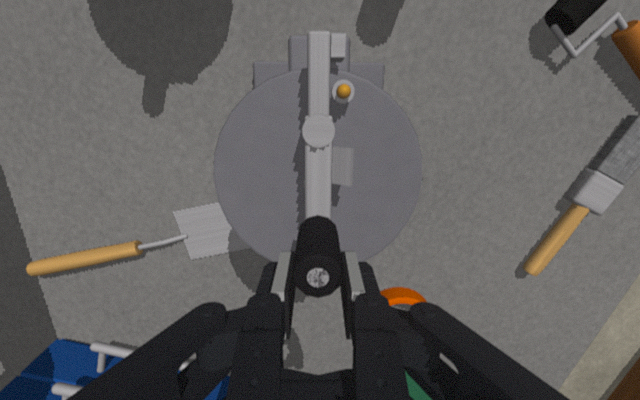

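The grip sleeve is centred between the fingers at (318,275), and the crank runs up to its pivot at (319,131). Next is the swing, with force-based correction.

```bash
cat >> h.py <<'E'
def arc(C,r,a0,a1,n,speed,fmax=25,k=.0002):
    c=np.zeros(2)
    for i,a in enumerate(np.linspace(a0,a1,n+1)[1:]):
        e=np.array([np.cos(a),np.sin(a)])
        t=C+r*e+c
        hit=bot.move_linear([*t,Z],speed=speed)
        f=bot.read_ft_force(); fr=f[:2]@e; ft=f[:2]@[-e[1],e[0]]
        c=c+k*fr*e
        print(round(abs(a-a0),2),"fr %.1f ft %.1f fz %.1f"%(fr,ft,f[2]),c.round(4),(bot.read_position()[:2]-t).round(4))
        if max(abs(fr),abs(ft))>fmax: print("STOP");return False
    return True
E
python3 - <<'E'
from h import *
import cv2
arc(P,.06,A-np.pi,A+.04,16,.05)
print(bot.read_gripper_width()*85,bot.read_clock())
cv2.imwrite("pics/w2.png",bot.camera("wrist")[:,:,::-1])
E
```

```text
0.2 fr 0.8 ft 0.3 fz 3.6 [ 0.0001 -0.0001] [0.0008 0.0002]
0.4 fr 0.1 ft 1.7 fz 4.3 [ 0.0001 -0.0002] [0.0006 0.0003]
0.6 fr 1.3 ft 0.5 fz 4.4 [ 0.0003 -0.0003] [0.0005 0.0004]
0.8 fr -0.0 ft 0.2 fz 4.5 [ 0.0003 -0.0003] [0.0005 0.0009]
0.99 fr -0.1 ft 0.4 fz 5.4 [ 0.0003 -0.0003] [0.0004 0.0011]
1.19 fr -0.3 ft 1.0 fz 5.6 [ 0.0002 -0.0003] [0.0003 0.0012]
1.39 fr 0.2 ft -0.4 fz 5.7 [ 0.0002 -0.0003] [0.0002 0.0011]
1.59 fr -0.3 ft 0.0 fz 5.5 [ 0.0002 -0.0003] [0.     0.0011]
1.79 fr 0.6 ft 0.8 fz 5.8 [ 0.0003 -0.0003] [0.    0.001]
1.99 fr -0.3 ft 0.5 fz 6.0 [ 0.0002 -0.0003] [-0.0004  0.001 ]
2.19 fr -0.8 ft 0.5 fz 6.0 [ 0.0001 -0.0004] [-0.0009  0.0013]
2.39 fr 0.1 ft 0.2 fz 7.1 [ 0.0002 -0.0004] [-0.0011  0.0013]
2.59 fr -0.1 ft 1.6 fz 6.6 [ 0.0001 -0.0004] [-0.0012  0.0011]
2.78 fr -1.1 ft 0.4 fz 6.0 [ 0.0001 -0.0007] [-0.0012  0.0008]
2.98 fr 0.8 ft 1.0 fz 6.0 [ 0.0001 -0.0005] [-0.0012  0.0008]
3.18 fr -0.7 ft 0.0 fz 5.8 [ 0.0002 -0.0006] [-0.0006  0.0005]
22.5935799633312 12.375
```

View pics/w2.png

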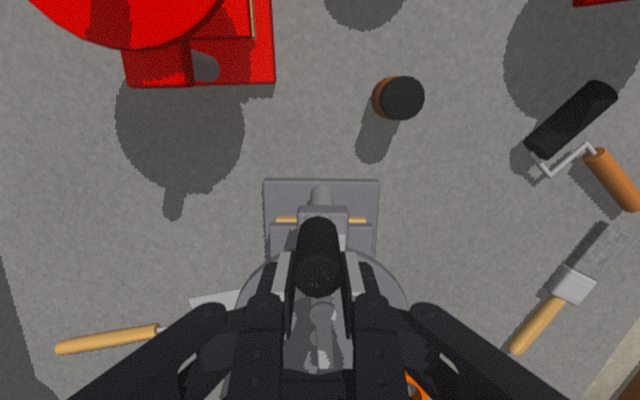

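The grip is held at (318,270) and the crank arm trails back to its pivot at about (320,320), so the crank looks swung out. I'll push on gently to feel the stop, which confirms it has passed the catch.

```bash
python3 - <<'E'
from h import *
for d in np.arange(.06,.26,.02):
    a=A+d; e=np.array([np.cos(a),np.sin(a)])
    bot.move_linear([*(P+.06*e),Z],speed=.03); bot.wait(.1)
    f=bot.read_ft_force(); ft=f[:2]@[-e[1],e[0]]; p=bot.read_position()[:2]-P
    print(round(np.pi+d,2),"ft %.1f fr %.1f"%(ft,f[:2]@e),"actual", np.pi+np.arctan2(p[1],p[0])-A, np.hypot(*p))
    if ft<-7: break
print(bot.read_clock())
E
```

```text
3.2 ft -0.1 fr -0.2 actual 3.1990189219785092 0.06015949290310711
3.22 ft -4.8 fr -0.7 actual 3.208377747000055 0.060100157792815204
3.24 ft -7.1 fr -1.0 actual 3.2136454776268737 0.060065202112064994
13.475
```

The stop was felt at 3.21, as specified, so the crank is past its catch. Next I wind the wheel.

```bash
python3 - <<'E'
from h import *
import cv2
p=bot.read_position()[:2]-W; a0=np.arctan2(p[1],p[0]); print(a0-A,np.hypot(*p))
arc(W,.0948,a0,A-3.27,24,.05,fmax=25,k=.0003)
p=bot.read_position()[:2]-W; print("grip angle cw",(A-np.arctan2(p[1],p[0]))%(2*np.pi),bot.read_gripper_width()*85,bot.read_clock())
cv2.imwrite("pics/w3.png",bot.camera("wrist")[:,:,::-1])
E
```

```text
0.04552907925528493 0.09500780571180857
0.14 fr 0.7 ft -0.5 fz 6.5 [-0.      0.0002] [-0.0006  0.0001]
0.28 fr -0.4 ft -1.0 fz 7.2 [-0.      0.0001] [-0.0007  0.    ]
0.41 fr 0.8 ft -0.0 fz 6.8 [-0.      0.0003] [-0.0006  0.0002]
0.55 fr 0.4 ft -0.2 fz 7.3 [0.     0.0004] [-0.0006  0.0001]
0.69 fr 1.0 ft -0.4 fz 6.6 [0.0001 0.0007] [-0.0006  0.0001]
0.83 fr -0.4 ft -0.6 fz 6.5 [0.0001 0.0006] [-0.0007 -0.0001]
0.97 fr 0.6 ft -0.7 fz 6.7 [0.0002 0.0007] [-0.0006  0.    ]
1.11 fr 1.1 ft -0.0 fz 6.6 [0.0004 0.001 ] [-0.0006 -0.    ]
1.24 fr 0.7 ft -1.0 fz 6.4 [0.0006 0.0011] [-0.0007 -0.0002]
1.38 fr 0.2 ft 0.3 fz 7.0 [0.0006 0.0011] [-0.0008 -0.0002]
1.52 fr -1.1 ft -0.1 fz 7.7 [0.0003 0.001 ] [-0.0007 -0.0002]
1.66 fr 1.4 ft -0.1 fz 6.3 [0.0007 0.0011] [-0.0004 -0.0001]
1.8 fr 1.4 ft -0.1 fz 6.5 [0.0011 0.0012] [-0.0006 -0.0002]
1.93 fr 0.5 ft -1.1 fz 7.2 [0.0013 0.0012] [-0.0009 -0.0002]
2.07 fr 0.4 ft -0.5 fz 6.8 [0.0014 0.0011] [-0.0009 -0.0002]
2.21 fr 0.7 ft -1.5 fz 5.9 [0.0016 0.0011] [-0.0008 -0.0002]
2.35 fr -0.5 ft -0.6 fz 5.4 [0.0015 0.0011] [-0.0009 -0.0002]
2.49 fr 0.5 ft -0.4 fz 5.4 [0.0016 0.0011] [-0.0007 -0.0003]
2.62 fr 1.2 ft 0.8 fz 6.7 [0.0019 0.0008] [-0.0007 -0.0004]
2.76 fr 1.0 ft 0.1 fz 6.5 [0.0021 0.0006] [-0.0009 -0.0003]
2.9 fr 0.8 ft -1.0 fz 6.6 [0.0022 0.0004] [-0.001  -0.0002]
3.04 fr 0.8 ft -0.8 fz 6.6 [0.0023 0.0002] [-0.001  -0.0001]
3.18 fr -0.1 ft -0.1 fz 6.5 [0.0023 0.0002] [-0.0011 -0.    ]
3.32 fr 1.1 ft 0.8 fz 4.8 [ 0.0023 -0.0001] [-0.0011 -0.0002]
grip angle cw 3.2575343887864836 22.382290698988445 23.3083
```

View pics/w3.png

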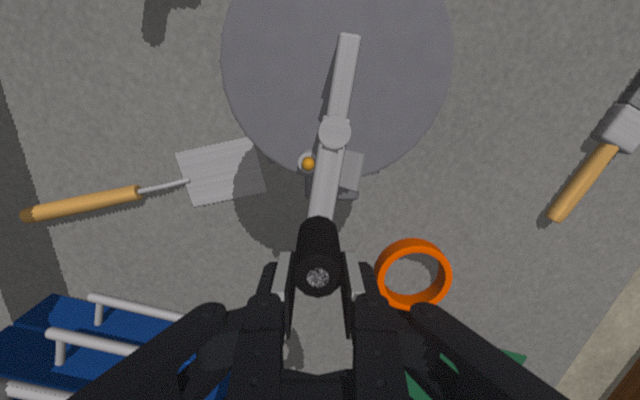

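The crank is straight out at half a turn: wheel centre about (337,55), pivot (334,131), grip (318,275). The grip angle implies the wheel is at about 3.17 to 3.2. I'll let go and check.

```bash
python3 - <<'E'
from h import *
import cv2
bot.set_gripper(1.0)
p=bot.read_position(); bot.move_linear([p[0],p[1],.36],speed=.12)
bot.move_linear([p[0]-.12,p[1],.40],speed=.15)
print(bot.read_clock(),bot.read_ft_force())
im=bot.camera("top"); cv2.imwrite("pics/t4.png",cv2.resize(im[120:234,335:487,::-1],None,fx=5,fy=5,interpolation=cv2.INTER_CUBIC))
print([(d["bbox"],d["confidence"]) for d in bot.search_frame("top","crank_grip")])
E
```

```text
26.5167 [-0.32226229 -0.6961955   0.5257777 ]
[([220.0, 68.2, 12.9, 15.0], 0.75), ([442.3, 153.6, 18.0, 7.9], 0.67), ([192.7, 296.1, 13.3, 14.4], 0.58), ([306.3, 243.1, 11.6, 8.8], 0.49)]
```

View pics/t4.png

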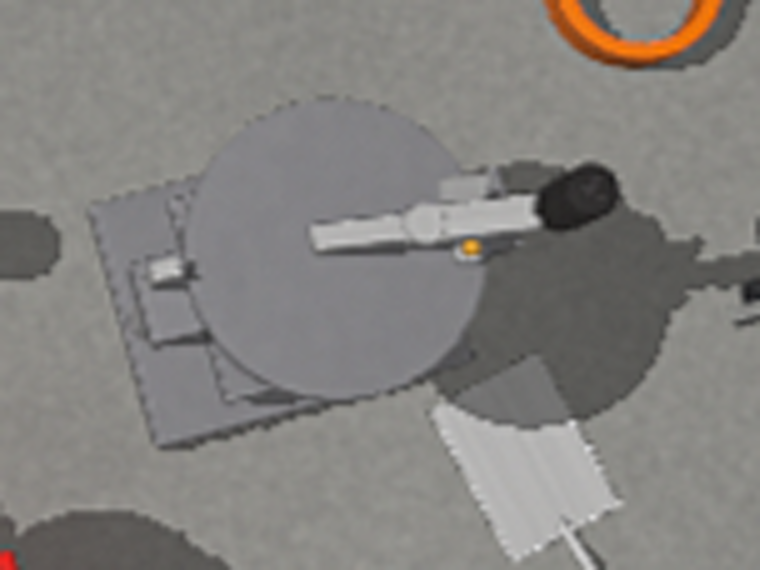

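The hand is clear of the press. The wheel is about half a turn round, with its pivot at (428,224) in the crop against a centre of (335,248). The crank is straight out against its catch, so I'll hand it in.

```bash
python3 -c "
from cell import bot
print(bot.close_job())"
```

```text
the job is handed in; nothing more can be done
None
```

The crank is swung out past its catch, the wheel is wound about half a turn clockwise, the grip is released and the job is handed in; the hand-in gave no verdict, so this rests on the last picture and the force readings.

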